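Change the feed boxes over from bearings to gears

ROBOT

A 6-joint arm with a two-finger parallel gripper is mounted at the origin on a cart in front of the work surface, level with it; the furniture and walls round the work are solid. World frame = base frame: x ahead of the robot, y to its left, z up, the work surface at z = 0. Lengths are in mm, angles in rad, forces in N, time in s.
With the tool pointing down it reaches from about 350 to 975 mm from the base axis. Payload 7.1 kg.
Tool frame: the origin (TCP) lies midway between the tips of the shut fingers; the grasp point (between the pads) lies 19 mm behind it (ctrl.grip_depth is the distance from the TCP to the grasp point, in mm); z points along the fingers, y is the line along which they close (so a half turn about z gives the same grasp; the last joint's range is limited). The gripper opens to 88 mm and grips with 3 to 60 N. Pads are 20 mm wide; open, the fingers measure 115 mm over their backs; the gripper's body (75 mm by 178 mm) begins 61 mm behind the grasp point.
Start: joints at [1.186, 0.423, 1.63, -0, 1.089, -0.019], TCP at [223.528, 583.644, 222.675] pointing down, gripper open.
Joint ranges: [-3, 3], [-0.9, 2.11], [0.09, 2.58], [-1.31, 4.45], [0.11, 2.69], [-2.54, 2.54]. Speed limits (rad/s): [2.39, 2.39, 3.01, 3.14, 3.14, 3.14].

INTERFACE

Orientations are given as a rotation vector (axis times angle).
In Python, from workcell import ctrl, cams gives the robot as it stands.
- The arm moves only by the tool move_arm, never from a script. Its argument "steps" is a list of rows, each a list of 3 entries, a list of its own where there are three numbers: the shift along the tool's x, y, z in units of 25 mm (1.0 is 25 mm), then the turn about the tool's z in units of 5 degrees (1.0 is 5 degrees), then the closure, from 0 (fully open) to 1 (shut). A call has 1 to 20 rows; each row shifts and turns the commanded pose from where the row before left it, along the tool's axes as they then stand; what a row does not reach is not made up. A row lasts 1/12 s, in which the tool goes at most 41.7 mm and 7.16 degrees, less where a joint would pass 70% of its speed; a pose out of reach is approached as far as the arm can. A call is refused whole if a number of a shift passes 1 or a number of a turn 1, either way. A call with a gripper value outside its range is refused whole. The fingers move at their own pace and stop on an object; the grip force is fixed at half the most. Time passes only in rows, so rows that do not move let the fingers close. It gives the time, the measured TCP pose, the force, the opening and the grip force at its end, in the units of the state.
- ctrl.get_obs(): the state, without advancing time (a new reading comes with each control period).
- cams.get_image(name): name is "scene" or "top" or "wrist"; returns a dict with "image" (384x512x3 uint8, red, green, blue), "camera_matrix" (3x3 intrinsics, pixels), "xyz" and "rotation" of the camera in the world; the wrist camera has in their place "mount" (4x4, takes a point from camera to tool coordinates, whose origin is the TCP and whose axes are the flange's). Camera axes: x right, y down, z forward; pixel columns grow to the right and rows downward; lengths in mm; the calibration is good to about 2 mm. The wrist camera is an equidistant fisheye: a pixel r from the principal point sees the ray r / f radians off the axis. A picture is of the moment at which its call begins: read the wrist's pose just before it. There is no depth.
- ctrl.close_job(): hands the job in; it is judged then, once.
Trained networks look in the newest picture that a camera, given by its name, has taken for a name from the list of things; names that differ only in an ending like _2 or _b are one class to them, and where a whole thing is asked for, a point or a joint stands for the part that bears it (a point fixed in the world has none). Each returns a list of dicts, best first, with "p" (0 to 1); they miss things now and then, are a little off and sometimes report something else, mostly with a low value. They report only what shows in the picture. A call takes as long as a camera call. They do not tell look-alikes from the thing itself.
- cams.boxes_of(camera, thing): "rect" ([centre column, centre row, width, height] in pixels, round what is visible of it).
- cams.cut_out(camera, thing): "pixels" (384x512 bool, what is visible of it) and "rect" ([centre column, centre row, width, height] in pixels, round what is visible of it).
The state is a dict: "t": time; "qpos": joint angles; "qvel": joint speeds; "joint_torque": joint torques, N m; "ee_pos": TCP position; "orientation": TCP orientation; "ft_force": force on the tool from outside, world axes, zero at the start; "moment": the same for the moment, N m; "width": finger opening in mm; "grasp_force": force on a finger pad.
Only numpy, scipy, OpenCV 4.12 (cv2) and the standard library are available. Lean on these libraries where they do the work, as an engineer would, in place of code of your own. Each camera call takes 0.05 s, during which the arm holds its last target. There are 200 camera calls.

TASK

Change the packing bench over from bearings to gears: first push the gate handle of the feed box that shows a bearing, now half open, all the way shut towards the robot, then push the gate handle of the box that shows a gear away from the robot, past its half-open detent, until the gate sits at its second stop, fully open. Only push the handles with the fingers: do not grip them, never open the bearing gate any further, and leave the sample parts in their nests and the other things on the bench where they are.

Things in the scene. Friction and masses are not known exactly. Their poses are not given: they have to be found in the camera images.
- gear_gate (a joint): position of the gate of the gear box along its box's x, m: 0 shut, 0.040 half open (first detent), 0.080 fully open (second stop). A sprung ball holds it at each: leaving one takes up to about 10 N in the first 7 mm; halfway to the next it runs lightly (2 N) and stays where it is left; then 10 N again until 7 mm short of the next, where it snaps in. Starts shut.
- bearing_gate (a joint): position of the gate of the bearing box along its box's x, m: 0 shut, 0.040 half open (first detent), 0.080 fully open (second stop). A sprung ball holds it at each: leaving one takes up to about 10 N in the first 7 mm; halfway to the next it runs lightly (2 N) and stays where it is left; then 10 N again until 7 mm short of the next, where it snaps in. Starts half open.
- gear_handle (a point): centre of the upright handle on the gate of the gear box; rides with the gate. A paddle across the gate: 94 mm wide (box y), 14 mm thick (box x), flat faces front and back reaching 20 mm below and above this point, which is 99 mm above the worktop and, gate shut, at x = -30 mm in the box's frame. Axes as the box's.
- bearing_handle (a point): centre of the upright handle on the gate of the bearing box; rides with the gate. A paddle across the gate: 94 mm wide (box y), 14 mm thick (box x), flat faces front and back reaching 20 mm below and above this point, which is 99 mm above the worktop and, gate shut, at x = -30 mm in the box's frame. Axes as the box's.
- gear_box: fixed grey sheet-metal feed box, 275 x 130 mm, deck 62 mm high; a toothed spur gear lies in its nest. Origin: centre of its underside; x: the way its gate opens (about away from the robot, yaw within 0.25 rad), z up. The gate plate (top 65 mm high) slides on the deck between 8 mm rails, over a hatch in the near half. Nest: centre at x = +104.5 mm, 59 mm square, lips 6 mm high.
- bearing_box: fixed grey sheet-metal feed box, 275 x 130 mm, deck 62 mm high; a smooth ball bearing lies in its nest. Origin: centre of its underside; x: the way its gate opens (about away from the robot, yaw within 0.25 rad), z up. The gate plate (top 65 mm high) slides on the deck between 8 mm rails, over a hatch in the near half. Nest: centre at x = +104.5 mm, 59 mm square, lips 6 mm high.
- spur_gear: loose steel spur gear, 49 mm across, 18 mm high, lying in the nest of the gear box; origin at the centre of its underside
- ball_bearing: loose ball bearing ring, 47 mm across, 14 mm high, lying in the nest of the bearing box; origin at the centre of its underside
- tape_measure: tape measure, 37 x 78 x 65 mm, bystander left of the boxes
- black_marker: marker pen, 135 mm long, bystander lying between the two boxes
- vacuum_cup: black bellows suction cup with a brass fitting, 45 mm across, 43 mm high, bystander at the front left
- hex_key: bent hex key, 32 x 92 x 6 mm, bystander lying between the boxes near the front
Things that resemble listed ones, but are neither listed nor needed, are in the scene too. What is shaped like the ball_bearing but yellow is not meant.

How it is judged:
By the outcome, as a careful person would: the job done as asked, in the order asked, and still so for the second after the job is handed in, with the robot touching nothing.
It also fails if it takes over 42 s, if anything falls off the work surface, if the arm or the gripper's body presses on something with over 40 N, if the wrist force passes 120 N, or if a joint passes its speed limit or range.

## Working session

There is one attempt and no reset: what is moved stays moved. The work goes in short steps, Python scripts to look and compute and a tool call to move; the robot and the scene stay as the last step left them, time stands still between calls to the robot, and variables do not carry over. Pictures are saved under pics/ and viewed, at most 10 in all, crops included, and the job is handed in when it is done.

Besides the shell and the picture viewer there is one more tool, called after "Call:" as a command line: name --argument value ..., lists and objects as JSON in quotes. move_arm: Moves the arm, as the interface text tells. Its arguments: {"type":"object","properties":{"steps":{"type":"array"}},"required":["steps"]}

```bash
mkdir -p pics; python3 - <<'E'
from workcell import ctrl,cams
import cv2,numpy as np
ims=[]
o=ctrl.get_obs();print(o['t'],o['ee_pos'],o['orientation'],o['width'])
for n in ['top','scene']:
    d=cams.get_image(n);cv2.imwrite(f'pics/{n}.png',cv2.resize(d['image'][:,:,::-1],(800,600),interpolation=cv2.INTER_CUBIC))
    print(n,d['camera_matrix'].tolist(),d['xyz'],np.round(d['rotation'],4).tolist())
    for t in ['gear_box','bearing_box','gear_handle','bearing_handle','spur_gear','ball_bearing']:
        print(t,[(round(b['p'],2),np.round(b['rect']).tolist()) for b in cams.boxes_of(n,t)])
E
```

```text
0.0 [223.33176438 583.17569558 221.92328462] [-5.71349938e-01 -3.08887214e+00  2.26324197e-03] 87.7346040357569
top [[496.88428086186616, 0.0, 243.28433696662808], [0.0, 496.88428086186616, 186.25110233910368], [0.0, 0.0, 1.0]] [ 494.95186775  269.66913698 1286.1051527 ] [-2.1692, 2.2234, -0.0588]
gear_box [(0.9, [348.0, 177.0, 67.0, 113.0])]
bearing_box [(0.66, [218.0, 204.0, 53.0, 116.0])]
gear_handle [(0.95, [355.0, 206.0, 44.0, 45.0])]
bearing_handle [(0.75, [217.0, 216.0, 39.0, 43.0]), (0.39, [150.0, 173.0, 28.0, 16.0])]
spur_gear [(0.71, [349.0, 136.0, 20.0, 20.0])]
ball_bearing [(0.77, [117.0, 196.0, 17.0, 16.0]), (0.61, [159.0, 138.0, 13.0, 15.0]), (0.54, [216.0, 163.0, 18.0, 17.0]), (0.48, [191.0, 120.0, 22.0, 18.0])]
scene [[376.67309131872275, 0.0, 259.76913944967947], [0.0, 376.67309131872275, 190.21729523341727], [0.0, 0.0, 1.0]] [ 138.86355153 -350.57434129  879.49202881] [-2.2713, 0.7244, -0.2694]
gear_box [(0.9, [326.0, 275.0, 119.0, 103.0])]
bearing_box [(0.92, [241.0, 202.0, 100.0, 72.0])]
gear_handle [(0.87, [310.0, 273.0, 57.0, 63.0]), (0.36, [269.0, 181.0, 14.0, 9.0])]
bearing_handle [(0.84, [233.0, 195.0, 43.0, 45.0])]
spur_gear [(0.77, [357.0, 242.0, 20.0, 13.0])]
ball_bearing [(0.71, [269.0, 182.0, 12.0, 9.0]), (0.54, [283.0, 168.0, 11.0, 15.0]), (0.48, [260.0, 163.0, 12.0, 8.0]), (0.42, [207.0, 160.0, 16.0, 11.0])]
```

View pics/top.png

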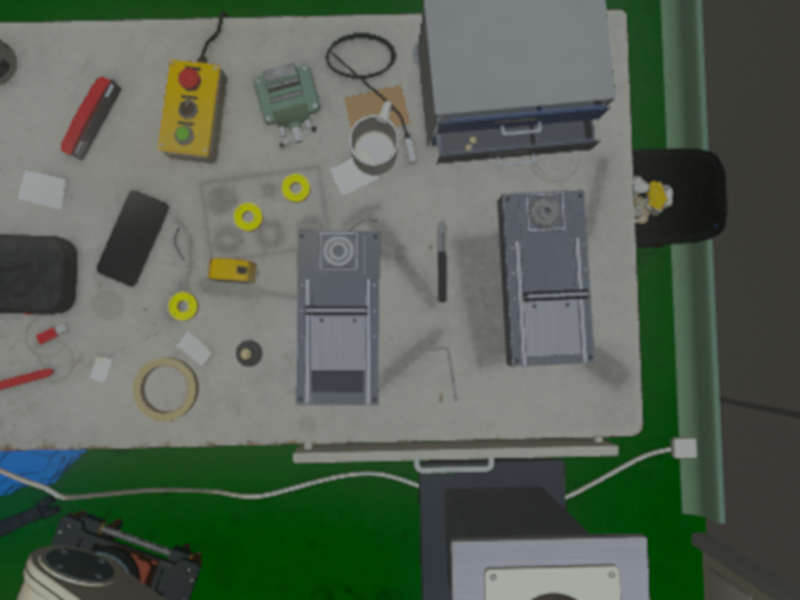

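View pics/scene.png

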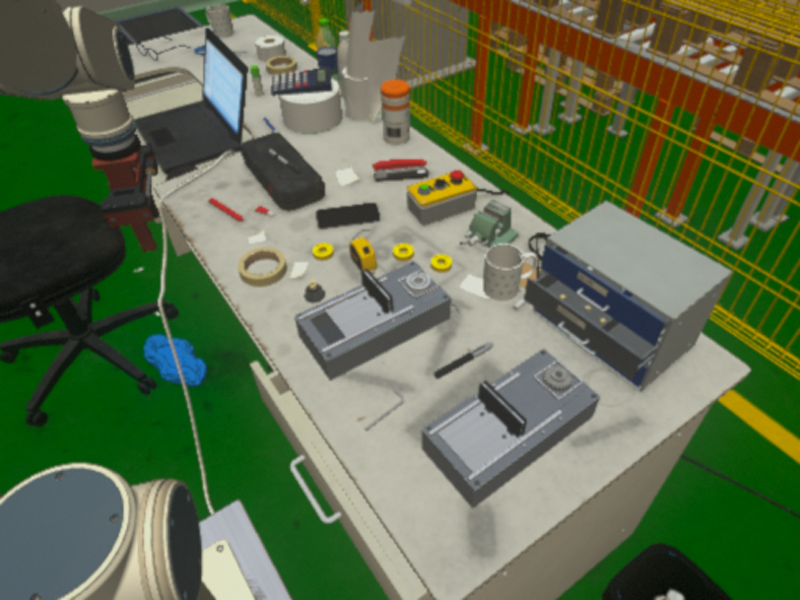

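The top view (800x600 px) shows two candidates. The left box at (340,317) has a smooth ring in its nest at (339,250) and an open hatch at (338,382), so it should be the bearing box. The right box at (546,278) has a toothed part at (545,210) and a shut hatch, so it should be the gear box. The yellow rings lie outside both boxes and aren't meant. I'll confirm with an enlarged crop.

```bash
cat > h.py <<'E'
import numpy as np,cv2
from scipy.spatial.transform import Rotation as R
from scipy.optimize import least_squares
from workcell import ctrl,cams
def cam(n):
    d=cams.get_image(n);r=np.array(d['rotation']);M=r if r.shape==(3,3) else R.from_rotvec(r).as_matrix()
    return d['image'],np.array(d['camera_matrix']),np.array(d['xyz']),M
def back(c,uv,z):
    _,K,x,M=c;v=M@np.linalg.inv(K)@np.array([uv[0],uv[1],1]);return x+v*(z-x[2])/v[2]
def proj(c,P):
    _,K,x,M=c;p=K@(M.T@(np.array(P,float)-x));return p[:2]/p[2]
E
python3 - <<'E'
from h import *
c=cam('top');s=512/800
for n,q in dict(b=[(299,231),(380,232),(377,404),(297,404)],g=[(499,193),(583,191),(593,362),(508,365)]).items():
    P=np.array([back(c,(u*s,v*s),62)[:2] for u,v in q])
    M=np.array([[137.5,65],[137.5,-65],[-137.5,-65],[-137.5,65]])
    f=lambda p:(M@np.array([[np.cos(p[2]),np.sin(p[2])],[-np.sin(p[2]),np.cos(p[2])]])+p[:2]-P).ravel()
    r=least_squares(f,[*P.mean(0),0]);print(n,r.x,np.round(r.fun,1))
for q in [(306,307),(367,313),(524,291),(588,298)]: print(back(c,(q[0]*s,q[1]*s),119))
im=c[0][:,:,::-1]
a=cv2.resize(im[140:265,182:262],None,fx=4.6,fy=4.6,interpolation=cv2.INTER_CUBIC)
b=cv2.resize(im[115:240,310:390],None,fx=4.6,fy=4.6,interpolation=cv2.INTER_CUBIC)
cv2.imwrite('pics/crop.png',np.hstack([a,b]))
E
```

```text
b [ 5.18039414e+02  3.33197860e+02 -3.54780785e-02] [ 1.6  0.9  1.7 -0.7 -2.4 -2.4 -0.9  2.2]
g [5.73114306e+02 3.98209225e+00 1.68069637e-02] [ 0.4 -2.2  2.7  1.5 -1.1  2.2 -1.9 -1.5]
[533.57539975 378.38238838 119.        ]
[522.29275177 286.91855906 119.        ]
[549.56346292  49.81333424 119.        ]
[536.64245795 -46.1554732  119.        ]
```

View pics/crop.png

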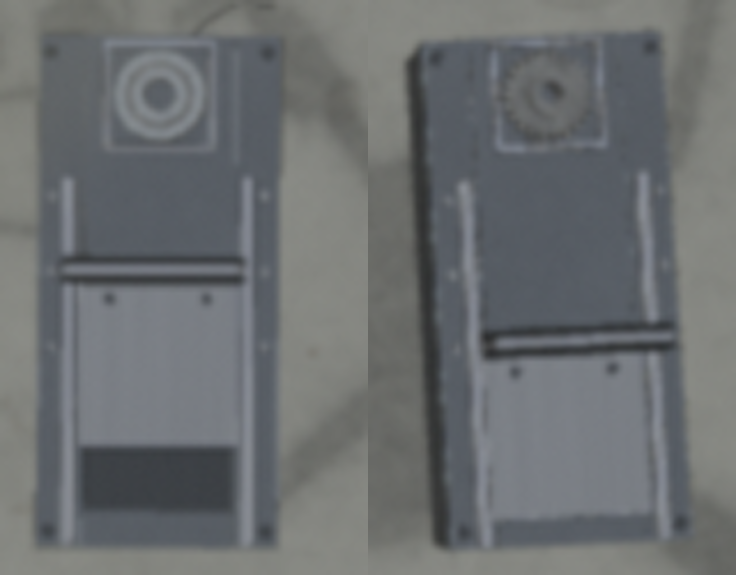

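The crop confirms it: smooth concentric ring in the left box, toothed gear in the right box. Next I'll refine the poses from the corners and handle ends in this crop.

```bash
python3 - <<'E'
from h import *
c=cam('top')
g=lambda q,o:((q[0]+.5)/4.6-.5+o[0],(q[1]+.5)/4.6-.5+o[1])
D=dict(b=((182,140),[(42,36),(283,36),(277,546),(36,547)],[(62,269),(243,269)],.04),g=((310,115),[(52,45),(292,31),(324,545),(77,548)],[(119,343),(306,333)],0))
for n,(o,q,h,s) in D.items():
    M=[[137.5,65,62],[137.5,-65,62],[-137.5,-65,62],[-137.5,65,62],[-30+s*1000,47,119],[-30+s*1000,-47,119]]
    Q=np.array([g(p,o) for p in q+h])
    def T(p,m):C,S=np.cos(p[2]),np.sin(p[2]);return [p[0]+C*m[0]-S*m[1],p[1]+S*m[0]+C*m[1],m[2]]
    f=lambda p:np.ravel([proj(c,T(p,m))-u for m,u in zip(M,Q)])
    r=least_squares(f,[550,100,0],x_scale=[100,100,.1]);print(n,r.x,'res px',np.round(r.fun,1),'handle',np.round(T(r.x,[-30+s*1000,0,99]),1))
o=ctrl.get_obs();m=R.from_rotvec(o['orientation']).as_matrix();print(np.round(m,4),o['qpos'],o['t'])
E
```

```text
b [ 5.18997251e+02  3.33905915e+02 -3.12216995e-02] res px [-0.3 -0.5 -0.2 -0.1  0.4  0.7 -0.3  0.2 -0.2 -0.3  0.5  0. ] handle [529.  333.6  99. ]
g [5.72812364e+02 2.14508186e+00 1.85714795e-02] res px [-0.  -0.9  0.  -0.1 -0.6 -0.9  0.3  0.8  0.5  0.3 -0.2  0.7] handle [542.8   1.6  99. ]
[[-0.9338  0.3577  0.    ]
 [ 0.3577  0.9338  0.    ]
 [ 0.      0.     -1.    ]] [ 1.18599713e+00  4.23049386e-01  1.62986844e+00  6.37455291e-06
  1.08864637e+00 -1.90182609e-02] 0.8
```

Call:
move_arm --steps '[[[0, 0, 0], -0.96, 1], [[0, 0, 0], -0.96, 1], [[0, 0, 0], -0.96, 1], [[0, 0, 0], -0.96, 1], [[-0.86, -0.6, 0], 0, 1], [[-0.86, -0.6, 0], 0, 1], [[-0.86, -0.6, 0], 0, 1], [[-0.86, -0.6, 0], 0, 1], [[-0.86, -0.6, 0], 0, 1], [[-0.86, -0.6, 0], 0, 1], [[-0.86, -0.6, 0], 0, 1], [[-0.86, -0.6, 0], 0, 1], [[-0.86, -0.6, 0], 0, 1], [[-0.86, -0.6, 0], 0, 1], [[-0.86, -0.6, 0], 0, 1], [[-0.86, -0.6, 0], 0, 1], [[-0.86, -0.6, 0], 0, 1], [[-0.86, -0.6, 0], 0, 1], [[-0.86, -0.6, 0], 0, 1], [[-0.86, -0.6, 0], 0, 1]]'

```text
t: 2.47
ee_pos: [561.0, 332.3, 222.7]
orientation: [0.048, 3.141, 0.0]
ft_force: [0.2, 0.9, 0.6]
width: 0.3
grasp_force: 0.0
```

Call:
move_arm --steps '[[[0, 0, 0], 0, 1], [[0, 0, 0], 0, 1], [[0, 0, 0], 0, 1]]'

```text
t: 2.72
ee_pos: [559.5, 333.3, 222.5]
orientation: [-0.049, -3.141, 0.0]
ft_force: [-0.3, -0.1, -0.1]
width: 0.3
grasp_force: 0.0
```

```bash
python3 - <<'E'
from h import *
d=cams.get_image('wrist');K=np.array(d['camera_matrix']);print(K.tolist(),np.round(d['mount'],3).tolist())
cv2.imwrite('pics/w1.png',d['image'][:,:,::-1])
o=ctrl.get_obs();T=np.eye(4);T[:3,:3]=R.from_rotvec(o['orientation']).as_matrix();T[:3,3]=o['ee_pos']
C=np.linalg.inv(T@np.array(d['mount']))
def pj(P):
    p=(C@np.append(P,1))[:3];th=np.arctan2(np.hypot(*p[:2]),p[2]);u=p[:2]/np.hypot(*p[:2]);return np.round(K[:2,2]+K[0,0]*th*u)
y=-.0312;b=np.array([519,333.9,0])
for m in [(17,47,119),(17,-47,119),(3,47,119),(3,-47,119)]:
    print(m,pj(b+[m[0]-y*m[1],m[1]+y*m[0],m[2]]))
print('tip',pj(np.array(o['ee_pos'])-[0,0,.01]))
E
```

```text
[[297.3186396354542, 0.0, 249.92327542087907], [0.0, 297.3186396354542, 190.3112803879357], [0.0, 0.0, 1.0]] [[0.001, -0.968, -0.252, 67.761], [1.0, 0.001, -0.0, -0.07], [0.001, -0.252, 0.968, -161.386], [0.0, 0.0, 0.0, 1.0]]
(17, 47, 119) [301. 165.]
(17, -47, 119) [198. 164.]
(3, 47, 119) [301. 149.]
(3, -47, 119) [197. 149.]
tip [250. 233.]
```

View pics/w1.png

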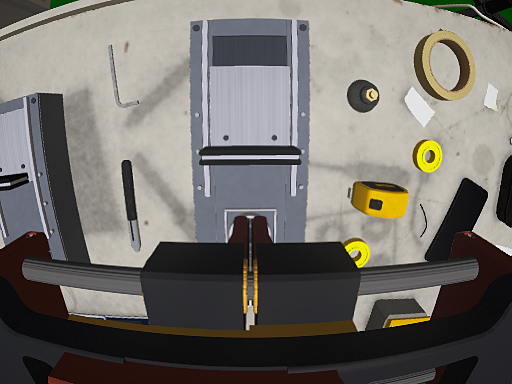

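The wrist view shows the bearing handle at columns 199–301, rows 147–165, which matches the projected model. The shut fingertips are clear of it on the far side, so I'll descend.

Call:
move_arm --steps '[[[0, 0, 0.68], 0, 1], [[0, 0, 0.68], 0, 1], [[0, 0, 0.68], 0, 1], [[0, 0, 0.68], 0, 1], [[0, 0, 0.68], 0, 1], [[0, 0, 0.68], 0, 1], [[0, 0, 0.68], 0, 1], [[0, 0, 0.64], 0, 1], [[0, 0, 0], 0, 1], [[0, 0, 0], 0, 1]]'

```text
t: 3.6
ee_pos: [558.7, 333.7, 87.2]
orientation: [-0.046, -3.14, 0.001]
ft_force: [0.4, 0.7, -0.1]
width: 0.6
grasp_force: 0.0
```

Call:
move_arm --steps '[[[0.15, 0, 0], 0, 1], [[0.15, 0, 0], 0, 1], [[0.15, 0, 0], 0, 1], [[0.15, 0, 0], 0, 1], [[0.1, 0, 0], 0, 1], [[0.1, 0, 0], 0, 1], [[0.1, 0, 0], 0, 1], [[0, 0, 0], 0, 1]]'

```text
t: 4.27
ee_pos: [537.1, 333.9, 88.3]
orientation: [0.048, 3.141, 0.0]
ft_force: [-0.5, -0.1, 0.0]
width: 0.7
grasp_force: 0.0
```

Call:
move_arm --steps '[[[0.1, 0, 0], 0, 1], [[0.1, 0, 0], 0, 1], [[0, 0, 0], 0, 1]]'

```text
t: 4.52
ee_pos: [532.0, 334.1, 87.8]
orientation: [-0.048, -3.141, 0.0]
ft_force: [0.3, -0.2, -0.0]
width: 0.9
grasp_force: 0.0
```

```bash
python3 - <<'E'
from h import *
print(ctrl.get_obs()['ft_force'])
d=cams.get_image('wrist');cv2.imwrite('pics/w2.png',d['image'][:,:,::-1])
E
```

```text
[ 0.30733867 -0.20670285 -0.01704838]
```

View pics/w2.png

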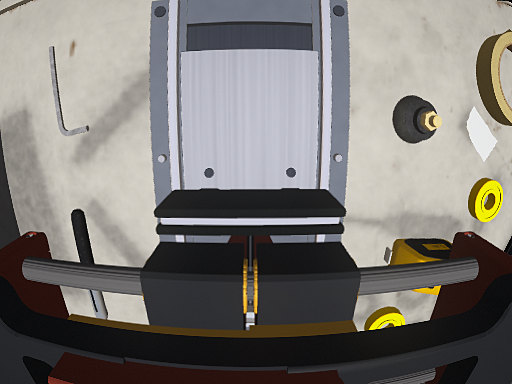

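```bash
cat >> h.py <<'E'
def wproj(d,o,P):
    K=np.array(d['camera_matrix']);T=np.eye(4);T[:3,:3]=R.from_rotvec(o['orientation']).as_matrix();T[:3,3]=o['ee_pos']
    p=(np.linalg.inv(T@np.array(d['mount']))@np.append(P,1))[:3];th=np.arctan2(np.hypot(*p[:2]),p[2])
    return K[:2,2]+K[0,0]*th*p[:2]/np.hypot(*p[:2])
E
python3 - <<'E'
from h import *
o=ctrl.get_obs();d=cams.get_image('wrist')
y=-.0312;b=np.array([519,333.9,0])
P=lambda m:b+[m[0]-y*m[1],m[1]+y*m[0],m[2]]
for s in (0,10,20,30,40):
    print(s,[np.round(wproj(d,o,P(m))).tolist() for m in [(-30+s+7,0,119),(-30+s-7,0,119),(-30+s-7,47,119),(-30+s-7,0,79)]])
print([np.round(wproj(d,o,P(m))).tolist() for m in [(-137.5,65,62),(-137.5,-65,62)]], o['ee_pos'])
E
```

```text
0 [[249.0, 186.0], [249.0, 155.0], [352.0, 156.0], [249.0, 146.0]]
10 [[249.0, 207.0], [249.0, 177.0], [350.0, 178.0], [249.0, 163.0]]
20 [[249.0, 227.0], [249.0, 199.0], [348.0, 198.0], [249.0, 180.0]]
30 [[249.0, 246.0], [249.0, 219.0], [346.0, 218.0], [249.0, 196.0]]
40 [[249.0, 264.0], [249.0, 239.0], [344.0, 237.0], [249.0, 212.0]]
[[348.0, -2.0], [151.0, -3.0]] [532.0231453  334.09613664  87.70947168]
```

The handle's top edges lie at rows 207–234, which puts the gate at about 24 mm. The push is working, so I'll continue to shut.

Call:
move_arm --steps '[[[0.1, 0, 0], 0, 1], [[0.1, 0, 0], 0, 1], [[0.1, 0, 0], 0, 1], [[0.1, 0, 0], 0, 1], [[0.1, 0, 0], 0, 1], [[0.1, 0, 0], 0, 1], [[0.1, 0, 0], 0, 1], [[0.1, 0, 0], 0, 1], [[0.06, 0, 0], 0, 1], [[0, 0, 0], 0, 1]]'

```text
t: 5.45
ee_pos: [510.0, 334.6, 87.5]
orientation: [-0.048, -3.14, 0.001]
ft_force: [-0.6, -0.5, 0.1]
width: 0.6
grasp_force: 0.0
```

Call:
move_arm --steps '[[[0.04, 0, 0], 0, 1], [[0.04, 0, 0], 0, 1], [[0, 0, 0], 0, 1]]'

```text
t: 5.7
ee_pos: [508.6, 334.8, 87.6]
orientation: [-0.048, -3.141, 0.0]
ft_force: [-0.6, 0.8, -0.0]
width: 0.5
grasp_force: 0.0
```

Call:
move_arm --steps '[[[0.06, 0, 0], 0, 1], [[0.04, 0, 0], 0, 1], [[0, 0, 0], 0, 1]]'

```text
t: 5.95
ee_pos: [508.0, 335.0, 87.8]
orientation: [0.047, 3.138, 0.001]
ft_force: [6.9, -0.5, -4.2]
width: 0.2
grasp_force: 3.1
```

```bash
python3 - <<'E'
from h import *
o=ctrl.get_obs();d=cams.get_image('wrist');cv2.imwrite('pics/w3.png',d['image'][:,:,::-1])
y=-.0312;b=np.array([519,333.9,0])
P=lambda m:b+[m[0]-y*m[1],m[1]+y*m[0],m[2]]
for s in (0,5,10):
    print(s,[np.round(wproj(d,o,P(m))).tolist() for m in [(-30+s+7,0,119),(-30+s-7,0,119),(-30+s-7,47,119),(-30+s-7,0,79)]])
print(o['ft_force'],o['ee_pos'])
E
```

```text
0 [[249.0, 235.0], [249.0, 207.0], [347.0, 207.0], [249.0, 186.0]]
5 [[249.0, 245.0], [249.0, 217.0], [346.0, 217.0], [249.0, 194.0]]
10 [[249.0, 254.0], [249.0, 227.0], [345.0, 226.0], [249.0, 202.0]]
[ 6.86970638 -0.47401461 -4.23314075] [507.97525009 334.95395637  87.79744396]
```

View pics/w3.png

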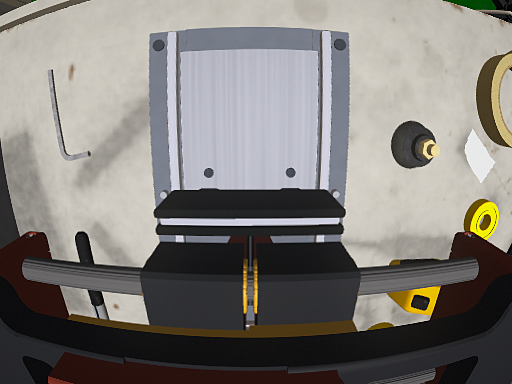

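The hatch is fully covered, the handle sits at rows 207–235 as predicted for 0 mm, and there's 7 N at the stop. The bearing gate is shut. Next I'll back off, lift, and move in front of the gear handle.

Call:
move_arm --steps '[[[-0.3, 0, 0], 0, 1], [[-0.3, 0, 0], 0, 1], [[-0.3, 0, 0], 0, 1], [[0, 0, -0.8], -0.57, 1], [[0, 0, -0.8], 0, 1], [[0, 0, -0.8], 0, 1], [[0, 0, -0.8], 0, 1], [[0, 0, -0.8], 0, 1], [[0, 0, 0], 0, 1], [[0, 0, 0], 0, 1]]'

```text
t: 6.83
ee_pos: [530.0, 334.5, 188.7]
orientation: [-0.03, 3.139, 0.002]
ft_force: [-0.7, -0.2, -0.5]
width: 0.5
grasp_force: 0.0
```

Call:
move_arm --steps '[[[0.07, -0.83, 0], 0, 1], [[0.07, -0.83, 0], 0, 1], [[0.07, -0.83, 0], 0, 1], [[0.07, -0.83, 0], 0, 1], [[0.07, -0.83, 0], 0, 1], [[0.07, -0.83, 0], 0, 1], [[0.07, -0.83, 0], 0, 1], [[0.07, -0.83, 0], 0, 1], [[0.07, -0.83, 0], 0, 1], [[0.07, -0.83, 0], 0, 1], [[0.07, -0.83, 0], 0, 1], [[0.07, -0.83, 0], 0, 1], [[0.07, -0.83, 0], 0, 1], [[0.07, -0.83, 0], 0, 1], [[0.07, -0.83, 0], 0, 1], [[0.07, -0.83, 0], 0, 1], [[0, 0, 0], 0, 1], [[0, 0, 0], 0, 1], [[0, 0, 0], 0, 1]]'

```text
t: 8.42
ee_pos: [507.0, 2.1, 186.9]
orientation: [0.029, -3.14, -0.001]
ft_force: [-0.2, 0.1, 0.8]
width: 0.5
grasp_force: 0.0
```

```bash
python3 - <<'E'
from h import *
o=ctrl.get_obs();d=cams.get_image('wrist');cv2.imwrite('pics/w4.png',d['image'][:,:,::-1])
y=.0186;b=np.array([572.8,2.1,0])
P=lambda m:b+[m[0]-y*m[1],m[1]+y*m[0],m[2]]
print([np.round(wproj(d,o,P(m))).tolist() for m in [(-23,47,119),(-23,-47,119),(-37,47,119),(-37,-47,119),(-137.5,65,62),(-137.5,-65,62)]])
print(o['ee_pos'],o['orientation'],o['ft_force'])
E
```

```text
[[303.0, 248.0], [194.0, 248.0], [304.0, 233.0], [193.0, 233.0], [316.0, 112.0], [182.0, 112.0]]
[507.00554207   2.0821381  186.88472242] [ 2.90823760e-02 -3.14005574e+00 -5.55275353e-04] [-0.17717218  0.13955459  0.75676661]
```

View pics/w4.png

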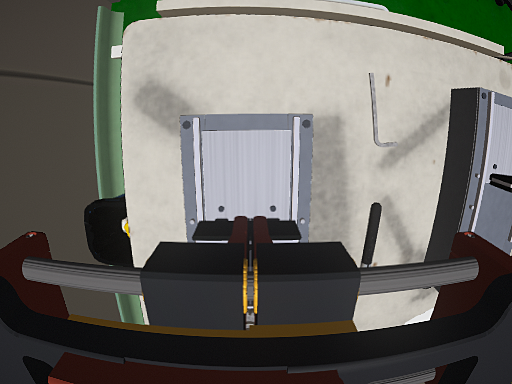

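The box's near corners at (181,115) and (312,114) are within about 2 mm of the model. The fingertips are on the robot side of the handle's face (rows 221–240), so I'll descend and push.

Call:
move_arm --steps '[[[0, 0, 0.8], 0, 1], [[0, 0, 0.8], 0, 1], [[0, 0, 0.8], 0, 1], [[0, 0, 0.8], 0, 1], [[0, 0, 0.78], 0, 1], [[0, 0, 0], 0, 1], [[0, 0, 0], 0, 1]]'

```text
t: 9.05
ee_pos: [506.7, 2.5, 87.5]
orientation: [0.032, -3.139, -0.0]
ft_force: [0.5, 0.2, 0.1]
width: 0.4
grasp_force: 0.0
```

Call:
move_arm --steps '[[[-0.2, 0, 0], 0, 1], [[-0.2, 0, 0], 0, 1], [[-0.2, 0, 0], 0, 1], [[-0.2, 0, 0], 0, 1], [[-0.2, 0, 0], 0, 1], [[-0.2, 0, 0], 0, 1], [[-0.2, 0, 0], 0, 1], [[-0.2, 0, 0], 0, 1], [[-0.2, 0, 0], 0, 1], [[-0.2, 0, 0], 0, 1], [[-0.2, 0, 0], 0, 1], [[-0.2, 0, 0], 0, 1], [[0, 0, 0], 0, 1]]'

```text
t: 10.13
ee_pos: [567.4, 2.8, 88.2]
orientation: [0.03, -3.14, 0.0]
ft_force: [-5.4, -0.1, 3.8]
width: 0.6
grasp_force: 2.3
```

Call:
move_arm --steps '[[[-0.14, 0, 0], 0, 1], [[-0.14, 0, 0], 0, 1], [[-0.14, 0, 0], 0, 1], [[-0.14, 0, 0], 0, 1], [[-0.14, 0, 0], 0, 1], [[-0.14, 0, 0], 0, 1], [[-0.14, 0, 0], 0, 1], [[-0.14, 0, 0], 0, 1], [[-0.14, 0, 0], 0, 1], [[-0.1, 0, 0], 0, 1], [[0, 0, 0], 0, 1]]'

```text
t: 11.05
ee_pos: [602.3, 3.4, 88.3]
orientation: [-0.03, 3.14, -0.0]
ft_force: [-0.5, -0.1, -0.4]
width: 0.5
grasp_force: 0.0
```

Call:
move_arm --steps '[[[-0.06, 0, 0], 0, 1], [[-0.06, 0, 0], 0, 1], [[0, 0, 0], 0, 1]]'

```text
t: 11.3
ee_pos: [605.0, 3.5, 88.2]
orientation: [-0.03, 3.14, -0.0]
ft_force: [0.4, 0.4, 0.2]
width: 0.6
grasp_force: 0.0
```

Call:
move_arm --steps '[[[-0.06, 0, 0], 0, 1], [[-0.04, 0, 0], 0, 1], [[0, 0, 0], 0, 1]]'

```text
t: 11.55
ee_pos: [606.1, 3.5, 88.1]
orientation: [0.03, -3.14, -0.0]
ft_force: [-4.1, -0.2, 3.1]
width: 0.8
grasp_force: 2.1
```

Contact now, at about the expected end position. I'll retreat, lift, and move back clear of the view to check.

Call:
move_arm --steps '[[[0.3, 0, 0], 0, 1], [[0.3, 0, 0], 0, 1], [[0.3, 0, 0], 0, 1], [[0, 0, -0.8], 0, 1], [[0, 0, -0.8], 0, 1], [[0, 0, -0.8], 0, 1], [[0, 0, -0.8], 0, 1], [[0, 0, -0.8], 0, 1], [[0.8, 0, -0.3], 0, 1], [[0.8, 0, -0.3], 0, 1], [[0.8, 0, -0.3], 0, 1], [[0.8, 0, 0], 0, 1], [[0.8, 0, 0], 0, 1], [[0.8, 0, 0], 0, 1], [[0, 0, 0], 0, 1], [[0, 0, 0], 0, 1], [[0, 0, 0], 0, 1]]'

```text
t: 12.97
ee_pos: [465.3, 0.8, 211.1]
orientation: [-0.03, 3.14, -0.0]
ft_force: [-0.4, 0.0, 0.8]
width: 0.3
grasp_force: 0.0
```

```bash
python3 - <<'E'
from h import *
o=ctrl.get_obs();c=cam('top');s=cam('scene')
def P(b,y,m):return [b[0]+m[0]-y*m[1],b[1]+m[1]+y*m[0],m[2]]
for n,b,y,S in (('b',(519,333.9),-.0312,(0,7)),('g',(572.8,2.1),.0186,(70,80))):
  for q in S: print(n,q,[np.round((proj(c,P(b,y,(-30+q,v,119)))-((182,140) if n=='b' else (310,115)))*3.5).tolist() for v in (47,-47)])
f=lambda i,r,x,k:cv2.resize(i[r:r+x[0],k:k+x[1],::-1],None,fx=3.5,fy=3.5,interpolation=cv2.INTER_CUBIC)
cv2.imwrite('pics/end.png',np.hstack([f(c[0],140,(150,80),182),f(c[0],115,(150,80),310)]))
print(o['ee_pos'],o['ft_force'],o['t'])
E
```

```text
b 0 [[45.0, 262.0], [185.0, 263.0]]
b 7 [[45.0, 252.0], [185.0, 253.0]]
g 70 [[86.0, 157.0], [225.0, 151.0]]
g 80 [[85.0, 142.0], [224.0, 136.0]]
[465.26203155   0.84011392 211.06611567] [-0.42494165  0.02278342  0.79475154] 12.9667
```

View pics/end.png

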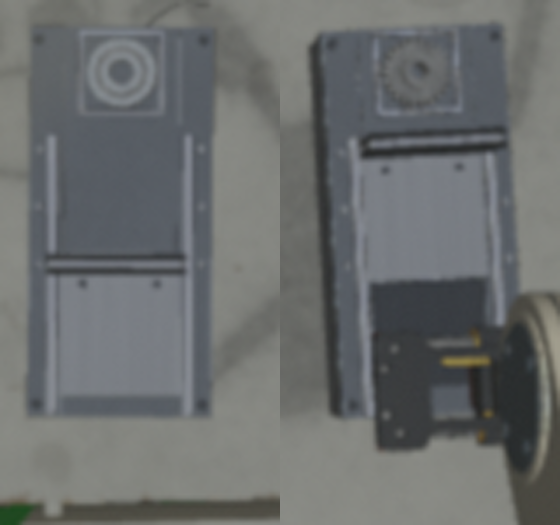

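```bash
python3 - <<'E'
from h import *
c=cam('top');a=cv2.resize(cv2.imread('pics/top.png'),(2048,1536),interpolation=cv2.INTER_CUBIC);b=cv2.resize(c[0][:,:,::-1],(2048,1536),interpolation=cv2.INTER_CUBIC)
sx=4
for n,(u,v) in dict(g=(356,188.5),b=(215.5,198)).items():
    t=a[int((v-5)*4):int((v+6)*4),int((u-22)*4):int((u+22)*4)]
    y0=int((v-45)*4);x0=int((u-27)*4);w=b[y0:int((v+45)*4),x0:int((u+27)*4)]
    r=cv2.matchTemplate(w,t,cv2.TM_CCOEFF_NORMED);_,m,_,p=cv2.minMaxLoc(r)
    y1=(y0+p[1]-int((v-5)*4))/4;x1=(x0+p[0]-int((u-22)*4))/4
    print(n,round(m,3),x1,y1,np.round(back(c,(u+x1,v+y1),119)-back(c,(u,v),119),1))
E
```

```text
g 0.872 -2.0 -33.25 [78.6  1.9  0. ]
b 0.949 0.0 16.75 [-39.3   0.9   0. ]
```

By template matching, the handles have moved +78.6 mm (gear) and −39.3 mm (bearing). Both read about 2% short, so these fit 80 and 40 mm: both gates are at their stops, the parts are in their nests, and the arm is clear.

```bash
python3 -c "
from workcell import ctrl
print(ctrl.close_job())"
```

```text
the job is handed in; nothing more can be done
None
```

The job is handed in: I pushed the bearing gate fully shut first, then the gear gate to its second stop, fully open, and the final pictures agree within about 1.5 mm; the arm is clear of both boxes.

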